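# Lid the snack tins after packing

### The job

The packing is done and the four washed tins must be kept free of dust: put each loose lid on the tin it fits, fully seated so that it lies flat on the rim all round. Leave the tins standing upright where they are, without knocking any over, and let go of all the lids.

Things in the scene. Friction and masses are not known exactly. Their poses are not given: they have to be found in the camera images.
- big_round_tin: open, empty aluminium storage tin, round, 100 mm outer diameter, 60 mm high, wall 3 mm, floor 4 mm thick, mouth up, loose, about 0.3 kg. Origin: centre of its underside, on the table; z up.
- small_round_tin: open, empty aluminium storage tin, round, 72 mm outer diameter, 85 mm high, wall 3 mm, floor 4 mm thick, mouth up, loose, about 0.3 kg. Origin: centre of its underside, on the table; z up.
- square_tin: open, empty aluminium storage tin, square, 88 x 88 mm outside, 70 mm high, wall 3 mm, floor 4 mm thick, mouth up, loose, about 0.3 kg. Origin: centre of its underside, on the table; z up, x and y along its sides.
- oblong_tin: open, empty aluminium storage tin, oblong (rectangular), 112 mm (x) x 72 mm (y) outside, 55 mm high, wall 3 mm, floor 4 mm thick, mouth up, loose, about 0.3 kg. Origin: centre of its underside, on the table; z up, x along its long sides.
- big_round_lid: loose aluminium lid, 0.1 kg, right way up. Round, 108 mm diameter plate 4 mm thick; below it a plug, round, 84 mm diameter tapering to 76, 10 mm deep, fits the tin's mouth with 5 mm to spare each side; on top a black knob of 24 mm diameter, 28 mm high. Origin: centre of the plug's underside (plate top at 14 mm, grip top at 42 mm); z up. Seated, the origin is 10 mm below the tin's rim.
- small_round_lid: loose aluminium lid, 0.1 kg, right way up. Round, 80 mm diameter plate 4 mm thick; below it a plug, round, 56 mm diameter tapering to 48, 10 mm deep, fits the tin's mouth with 5 mm to spare each side; on top a black knob of 24 mm diameter, 28 mm high. Origin: centre of the plug's underside (plate top at 14 mm, grip top at 42 mm); z up. Seated, the origin is 10 mm below the tin's rim.
- square_lid: loose aluminium lid, 0.1 kg, right way up. Square, 94 x 94 mm plate 4 mm thick; below it a plug, 72 x 72 mm, 10 mm deep, fits the tin's mouth with 5 mm to spare each side; on top a black bar grip, 46 mm (x) x 20 mm (y), 28 mm high. Origin: centre of the plug's underside (plate top at 14 mm, grip top at 42 mm); z up, x and y along its sides; fits in any quarter turn. Seated, the origin is 10 mm below the tin's rim.
- oblong_lid: loose aluminium lid, 0.1 kg, right way up. Oblong, 118 mm (x) x 78 mm (y) plate 4 mm thick; below it a plug, 96 mm (x) x 56 mm (y), 10 mm deep, fits the tin's mouth with 5 mm to spare each side; on top a black bar grip, 46 mm (x) x 20 mm (y), 28 mm high. Origin: centre of the plug's underside (plate top at 14 mm, grip top at 42 mm); z up, x along its long sides; fits either way round, not crosswise. Seated, the origin is 10 mm below the tin's rim.
Things that resemble listed ones, but are neither listed nor needed, are in the scene too. Leave any green or yellow look-alike of the big_round_tin alone.

How it is judged (in metres and radians):
At the end, for the whole second after the job is handed in: Each of the four lids lies on its own tin: centres within 10 mm across, plug down in the mouth (height within 4 mm of seated), lid level within 0.1 rad; every tin stands upright (0.1 rad) on the table within 50 mm of where it stood at the start; all at rest (under 0.02 m/s) (horizontal distance between big_round_lid and big_round_tin below 0.01 m and z of big_round_lid in the frame of big_round_tin between 0.046 and 0.054 m and angle between each of big_round_lid, big_round_tin, small_round_lid, small_round_tin, square_lid, square_tin, oblong_lid, oblong_tin's own z axis and vertical below 0.1 rad and height (world z) of each of big_round_tin, small_round_tin, square_tin, oblong_tin below 0.01 m and distance of each of big_round_tin, small_round_tin, square_tin, oblong_tin from where it was at the start of the episode below 0.05 m and linear speed of each of big_round_lid, big_round_tin, small_round_lid, small_round_tin, square_lid, square_tin, oblong_lid, oblong_tin below 0.02 m/s and horizontal distance between small_round_lid and small_round_tin below 0.01 m and z of small_round_lid in the frame of small_round_tin between 0.071 and 0.079 m and horizontal distance between square_lid and square_tin below 0.01 m and z of square_lid in the frame of square_tin between 0.056 and 0.064 m and horizontal distance between oblong_lid and oblong_tin below 0.01 m and z of oblong_lid in the frame of oblong_tin between 0.041 and 0.049 m); the robot touches nothing.
It fails at once if the big round tin is tipped over (angle between big_round_tin's own z axis and vertical above 0.5 rad).
It fails at once if the small round tin is tipped over (angle between small_round_tin's own z axis and vertical above 0.5 rad).
It fails at once if the square tin is tipped over (angle between square_tin's own z axis and vertical above 0.5 rad).
It fails at once if the oblong tin is tipped over (angle between oblong_tin's own z axis and vertical above 0.5 rad).
It also fails if it takes over 104 s, if anything falls off the work surface, if the arm or the gripper's body presses on something with over 40 N, if the wrist force passes 120 N, or if a joint passes its speed limit or range.

### The arm

A 6-joint arm with a two-finger parallel gripper is mounted at the origin on the work surface. World frame = base frame: x ahead of the robot, y to its left, z up, the work surface at z = 0. Lengths are in mm, angles in rad, forces in N, time in s.
With the tool pointing down it reaches from about 275 to 1000 mm from the base axis. Payload 8.4 kg.
Tool frame: the origin (TCP) lies between the finger pads; the fingertips stand 17 mm ahead of it and the grasp point (between the pads) lies 2 mm behind it (r.tcp_to_tips is the distance from the TCP to the fingertips, in mm); z points along the fingers, y is the line along which they close (so a half turn about z gives the same grasp; the last joint's range is limited). The gripper opens to 85 mm and grips with 20 to 120 N. Pads are 22 mm wide; open, the fingers measure 114 mm over their backs; the gripper's body (76 mm by 85 mm) begins 54 mm behind the grasp point. The pads swing forward as they close: fully open they stand 13 mm farther back than shut.
Start: joints at [1.14, 0.353, 1.633, -0, 1.155, -0.002], TCP at [259.861, 568.419, 248.281] pointing down, gripper open.
Joint ranges: [-2.63, 2.63], [-0.92, 2.1], [0.06, 2.66], [-1.3, 4.44], [0, 2.69], [-3.02, 3.02]. Speed limits (rad/s): [2.22, 2.22, 2.79, 3.14, 3.14, 3.14].

### API

Orientations are given as [roll, pitch, yaw] about the fixed x, y, z axes, in that order (R = Rz(yaw) Ry(pitch) Rx(roll)).
In Python, from rig import r gives the robot as it stands. The module is installed in compiled form; this text tells all that it offers.
- The arm moves only by the tool apply_moves, never from a script. Its argument "series" is text: rows parted by semicolons, each of 7 numbers parted by spaces: the shift along the tool's x, y, z in cm, then the turn, a rotation vector about the tool's x, y, z in rad, then the gripper's target within -1 to 1 (shut at 1, half-way at 0, fully open at -1). In form: tx ty tz rx ry rz fingers; .... A call has exactly 10 rows; each row shifts and turns the commanded pose from where the row before left it, along the tool's axes as they then stand; what a row does not reach is not made up. A row lasts 1/12 s, in which the tool goes at most 41.7 mm and 7.16 degrees, less where a joint would pass 70% of its speed; a pose out of reach is approached as far as the arm can. A call with a gripper value outside its range is refused whole. The fingers move at their own pace and stop on an object; "squeeze" is the grip in N (left out, the last holds). Time passes only in rows, so rows that do not move let the fingers close, or fill a call up. It gives the time, the measured TCP pose, the force and the opening at its end, in the units of the state.
- r.sense(): the state, without advancing time (a new reading comes with each control period).
- r.grab_frame(name): name is "scene" or "top" or "wrist"; returns the picture (384x512x3 uint8, blue, green, red); there is no depth.
- r.camera_info(name): a dict with "K" (3x3 intrinsics, pixels), "extrinsics" (4x4, takes a point from camera to world coordinates). Camera axes: x right, y down, z forward; pixel columns grow to the right and rows downward; lengths in mm; the calibration is good to about 2 mm. A picture is of the moment at which its call begins: read the wrist's pose just before it. camera_info takes no time and is no camera call; for the wrist camera it gives the pose at the moment of the call.
- r.sign_off(): hands the job in, once; it reports no verdict.
The state is a dict: "clock": time; "qpos": joint angles; "qvel": joint speeds; "joint_efforts": joint torques, N m; "eef_pos": TCP position; "tcp_rot": TCP orientation; "contact_force": force on the tool from outside, world axes, zero at the start; "wrist_torque": the same for the moment, N m; "opening": opening from 0.0 (shut) to 1.0 (fully open).
Only numpy, scipy, OpenCV 4.12 (cv2) and the standard library are available. Lean on these libraries where they do the work, as an engineer would, in place of code of your own. Each camera call takes 0.05 s, during which the arm holds its last target. There are 200 camera calls.

## Working session

There is one attempt and no reset: what is moved stays moved. The work goes in short steps, Python scripts to look and compute and a tool call to move; the robot and the scene stay as the last step left them, time stands still between calls to the robot, and variables do not carry over. Pictures are saved under pics/ and viewed, on a budget of 14 in all, crops included, one or two more only if the job needs it, and the job is handed in when it is done.

Besides the shell and the picture viewer there is one more tool, called as a command line: name --argument value ..., lists and objects as JSON in quotes. apply_moves: Moves the arm, as the interface text tells. Its arguments: {"type":"object","properties":{"series":{"type":"string"},"squeeze":{"type":"number"}},"required":["series"]}

```bash
mkdir -p pics
python3 - <<'E'
from rig import r
import cv2
print(r.sense())
for n in ("top","scene"):
    cv2.imwrite(f"pics/{n}0.png",r.grab_frame(n)); c=r.camera_info(n); print(n,c["K"],c["extrinsics"])
c=r.camera_info("wrist");print(c)
E
```

```text
{'clock': 0.0, 'qpos': array([ 1.13962117e+00,  3.53630536e-01,  1.63412230e+00,  2.43019904e-05,
        1.15520105e+00, -2.34945520e-03]), 'qvel': array([-0.00134682,  0.00180212, -0.00193739, -0.00049197, -0.00025797,
       -0.00063104]), 'joint_efforts': array([-2.25428339e-03, -6.05256343e+01, -3.42055929e+01, -6.58579665e-05,
        9.53166542e-03, -8.64359822e-05]), 'eef_pos': array([259.65555655, 568.02083535, 247.57772696]), 'tcp_rot': array([-3.14023148e+00, -2.54180261e-05,  2.71275711e+00]), 'contact_force': array([-0.60851336,  0.26619799, -0.76274617]), 'wrist_torque': array([-0.04510846,  0.01082744,  0.01834295]), 'opening': 1.000389901858421}
top [[449.79102346   0.         254.65883299]
 [  0.         449.79102346 191.56071363]
 [  0.           0.           1.        ]] [[-1.16127599e-01 -9.70886174e-01  2.09509948e-01  2.72501775e+02]
 [-9.93222892e-01  1.14524506e-01 -1.98097058e-02  8.25373231e+01]
 [-4.76105385e-03 -2.10390530e-01 -9.77605829e-01  1.24788781e+03]
 [ 0.00000000e+00  0.00000000e+00  0.00000000e+00  1.00000000e+00]]
scene [[437.08934665   0.     
[... 188 characters left out ...]
-3.21514767e-01  5.27674813e-01 -6.89995943e+02]
 [ 2.24539552e-02 -8.38537109e-01 -5.44381609e-01  8.50547538e+02]
 [ 0.00000000e+00  0.00000000e+00  0.00000000e+00  1.00000000e+00]]
{'K': array([[337.30812802,   0.        , 259.07908137],
       [  0.        , 337.30812802, 189.95390789],
       [  0.        ,   0.        ,   1.        ]]), 'extrinsics': array([[ 4.16662661e-01,  8.62521549e-01,  2.87139000e-01,
         1.83596109e+02],
       [ 9.09058729e-01, -3.94597139e-01, -1.33810780e-01,
         6.01283893e+02],
       [-2.11045391e-03,  3.16780170e-01, -9.48496637e-01,
         3.72792276e+02],
       [ 0.00000000e+00,  0.00000000e+00,  0.00000000e+00,
         1.00000000e+00]])}
```

View pics/top0.png

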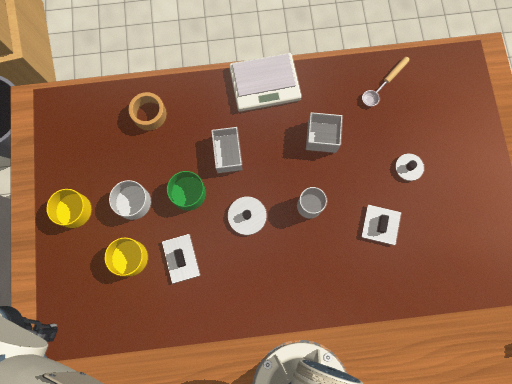

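View pics/scene0.png

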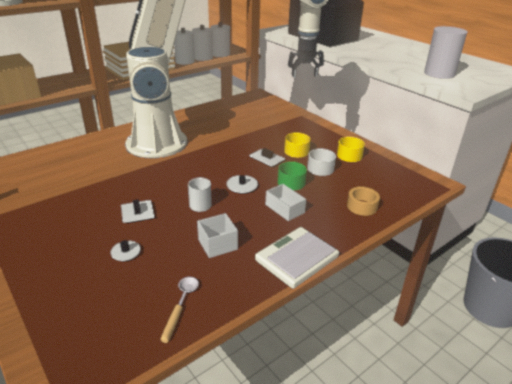

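The top view shows these tins: big round (130,200), oblong (227,150), square (325,133) and small round (312,203). The lids are oblong (181,259), big round (247,216), square (381,225) and small round (409,167). The yellow and green look-alikes stand near the big round tin. Next I'll fit silhouettes to get the poses.

```bash
cat > h.py <<'E'
import numpy as np, cv2, json
from scipy.optimize import minimize
from scipy.spatial.transform import Rotation as Ro
from rig import r
# name: (shape, sx, sy, z0, z1)
T={"big_round_tin":("o",100,100,0,60),"small_round_tin":("o",72,72,0,85),"square_tin":("r",88,88,0,70),"oblong_tin":("r",112,72,0,55),
"big_round_lid":("o",108,108,10,14),"small_round_lid":("o",80,80,10,14),"square_lid":("r",94,94,10,14),"oblong_lid":("r",118,78,10,14),
"square_grip":("r",46,20,14,42),"oblong_grip":("r",46,20,14,42),"big_round_grip":("o",24,24,14,42),"small_round_grip":("o",24,24,14,42)}
def proj(P,c):
    E=np.linalg.inv(c["extrinsics"]); q=(E[:3,:3]@P.T+E[:3,3:]); u=c["K"]@(q/q[2]); return u[:2].T
def hull(name,x,y,w,c,dz=0):
    s,a,b,z0,z1=T[name]
    o=np.array([[np.cos(t)*a/2,np.sin(t)*b/2] for t in np.linspace(0,2*np.pi,48,endpoint=False)]) if s=="o" else np.array([[a,b],[-a,b],[-a,-b],[a,-b]])/2
    o=o@np.array([[np.cos(w),np.sin(w)],[-np.sin(w),np.cos(w)]])+[x,y]
    P=np.vstack([np.c_[o,np.full(len(o),z+dz)] for z in (z0,z1)])
    return cv2.convexHull(proj(P,c).astype(np.float32))[:,0]
def ray(px,z,c):
    d=c["extrinsics"][:3,:3]@np.linalg.inv(c["K"])@[*px,1]; o=c["extrinsics"][:3,3]; return (o+d*(z-o[2])/d[2])[:2]
def blob(mask,px):
    n,l,st,ce=cv2.connectedComponentsWithStats(mask.astype(np.uint8)); 
    i=min(range(1,n),key=lambda i:np.hypot(*(ce[i]-px))+(1e3 if st[i][4]<30 else 0)); 
    return cv2.convexHull(np.argwhere(l==i)[:,::-1].astype(np.int32))
def fit(name,mask,px,c,dz=0):
    """fit model silhouette to the hull of the blob nearest px; returns x,y,yaw,IoU"""
    h=blob(mask,px); S=4
    m=np.zeros((mask.shape[0]*S,mask.shape[1]*S),np.uint8); 
    b=np.zeros(mask.shape,np.uint8); cv2.fillPoly(b,[h],1); m=cv2.resize(b,None,fx=S,fy=S,interpolation=cv2.INTER_NEAREST)
    def cost(p):
        q=np.zeros_like(m); cv2.fillPoly(q,[np.round(((hull(name,*p,c,dz)+.5)*S-.5)*16).astype(np.int32)],1,shift=4)
        return 1-(q&m).sum()/(q|m).sum()
    x,y=ray(px,T[name][4]/2+dz,c); best=None
    for w in ([0] if T[name][0]=="o" else np.arange(0,np.pi,np.pi/6)):
        s=minimize(cost,[x,y,w],method="Nelder-Mead",options=dict(initial_simplex=[[x,y,w],[x+8,y,w],[x,y+8,w],[x,y,w+.3]],xatol=.02,fatol=1e-4))
        if best is None or s.fun<best.fun: best=s
    return [float(v) for v in best.x]+[1-best.fun]
def go(x,y,z,yaw):
    """turn (half turn free) and tool-frame shift in cm (after the turn) from the present pose"""
    s=r.sense(); R=Ro.from_euler("xyz",s["tcp_rot"]); cur=s["tcp_rot"][2]
    for k in (0,1,-1):
        dy=(yaw-cur+np.pi)%(2*np.pi)-np.pi+k*np.pi
        if abs(dy)>4: continue
        q6=s["qpos"][5]; tgt=cur+dy
        Rt=Ro.from_euler("xyz",[np.pi,0,tgt]); d=Rt.inv().apply(np.array([x,y,z])-s["eef_pos"])/10
        print("tool rz %.3f  then shift cm"%(-dy),np.round(d,2),"q6~%.2f (ignoring q1)"%(q6-dy))
    return s
E
python3 - <<'E'
from h import *
im=cv2.imread("pics/top0.png"); c=r.camera_info("top")
hsv=cv2.cvtColor(im,cv2.COLOR_BGR2HSV); mask=(hsv[...,1]<90)&(hsv[...,2]>60)
cv2.imwrite("pics/mask0.png",mask*255)
px=dict(big_round_tin=(130,200),small_round_tin=(312,203),square_tin=(325,133),oblong_tin=(227,150),big_round_lid=(247,216),small_round_lid=(409,167),square_lid=(381,225),oblong_lid=(181,259))
P={}
for n,p in px.items():
    P[n]=fit(n,mask,p,c); print(n,np.round(P[n],3))
dark=(hsv[...,2]<50)
for n in ("big_round","small_round","square","oblong"):
    P[n+"_grip"]=fit(n+"_grip",dark,px[n+"_lid"],c); print(n+"_grip",np.round(P[n+"_grip"],3))
json.dump(P,open("P.json","w"))
for n,p in P.items(): cv2.polylines(im,[np.round(hull(n,*p[:3],c)).astype(int)],True,(255,0,255),1)
cv2.imwrite("pics/fit0.png",im)
E
```

```text
big_round_tin [5.50701e+02 4.02097e+02 8.30000e-02 9.74000e-01]
small_round_tin [ 4.82094e+02 -9.06980e+01 -1.30000e-01  9.61000e-01]
square_tin [ 680.073 -155.569    1.374    0.955]
oblong_tin [663.177 122.196   3.12    0.94 ]
big_round_lid [4.7279e+02 8.7502e+01 2.0800e-01 9.5900e-01]
small_round_lid [ 5.58066e+02 -3.86527e+02  2.00000e-03  9.60000e-01]
square_lid [ 404.093 -279.047    1.241    0.945]
oblong_lid [376.832 279.8     3.299   0.944]
big_round_grip [469.426  86.662   0.      0.   ]
small_round_grip [ 554.805 -382.58     0.       0.   ]
square_grip [ 401.67  -275.543    0.       0.   ]
oblong_grip [373.437 277.227   0.      0.   ][ WARN:0@0.365] global loadsave.cpp:1063 imwrite_ Unsupported depth image for selected encoder is fallbacked to CV_8U.
```

View pics/fit0.png

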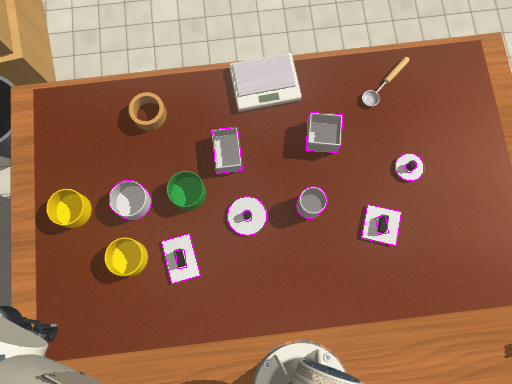

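```bash
python3 -c "
from h import *
go(376.8,279.8,160,3.299)"
```

```text
tool rz -0.586  then shift cm [ -7.05 -30.3    8.76] q6~-0.59 (ignoring q1)
tool rz -3.728  then shift cm [ 7.05 30.3   8.76] q6~-3.73 (ignoring q1)
tool rz 2.555  then shift cm [ 7.05 30.3   8.76] q6~2.55 (ignoring q1)
```

apply_moves --series "0 0 0 0 0 -0.118 -1; 0 0 0 0 0 -0.117 -1; 0 0 0 0 0 -0.117 -1; 0 0 0 0 0 -0.117 -1; 0 0 0 0 0 -0.117 -1; -0.7 -3 0.8 0 0 0 -1; -0.7 -3 0.8 0 0 0 -1; -0.7 -3 0.8 0 0 0 -1; -0.7 -3 0.8 0 0 0 -1; -0.7 -3 0.8 0 0 0 -1" --squeeze 40

```text
clock: 0.93
eef_pos: [318.0, 424.2, 207.6]
tcp_rot: [-3.141, -0.0, -2.984]
contact_force: [0.3, 0.3, -0.3]
opening: 1.001
```

apply_moves --series "-0.7 -3 0.8 0 0 0 -1; -0.7 -3 0.8 0 0 0 -1; -0.7 -3 0.8 0 0 0 -1; -0.7 -3 0.8 0 0 0 -1; -0.7 -3.3 0.8 0 0 0 -1; 0 0 0.8 0 0 0 -1; 0 0 0 0 0 0 -1; 0 0 0 0 0 0 -1; 0 0 0 0 0 0 -1; 0 0 0 0 0 0 -1"

```text
clock: 1.77
eef_pos: [376.4, 281.3, 160.7]
tcp_rot: [3.141, 0.001, -2.983]
contact_force: [0.2, 0.2, 0.8]
opening: 0.999
```

```bash
cat > look.py <<'E'
import sys
from h import *
n=sys.argv[1]; out=sys.argv[2]; P=json.load(open("P.json"))
c=r.camera_info("wrist"); im=r.grab_frame("wrist"); s=r.sense(); print(np.round(s["eef_pos"],1),np.round(s["tcp_rot"],3),s["clock"])
hsv=cv2.cvtColor(im,cv2.COLOR_BGR2HSV); mask=(hsv[...,1]<90)&(hsv[...,2]>60)
x,y,w=P[n][:3]; px=proj(np.array([[x,y,T[n][4]/2]]),c)[0]
f=fit(n,mask,px,c); print(n,"top",np.round(P[n][:3],2),"wrist",np.round(f,3))
for p,col in ((P[n],(0,255,0)),(f,(255,0,255))): cv2.polylines(im,[np.round(hull(n,*p[:3],c)).astype(int)],True,col,1)
cv2.imwrite(f"pics/{out}.png",im)
E
python3 look.py oblong_lid w1; python3 -c "
from h import *
go(376.8,279.8,34,3.299)"
```

```text
[376.3 281.2 160.7] [ 3.141e+00  1.000e-03 -2.983e+00] 1.8167
oblong_lid top [376.83 279.8    3.3 ] wrist [3.74650e+02 2.79457e+02 1.66000e-01 9.37000e-01]
tool rz 0.001  then shift cm [-0.02 -0.14 12.67] q6~-1.09 (ignoring q1)
tool rz -3.140  then shift cm [ 0.02  0.14 12.67] q6~-4.23 (ignoring q1)
tool rz 3.143  then shift cm [ 0.02  0.14 12.67] q6~2.05 (ignoring q1)
```

View pics/w1.png

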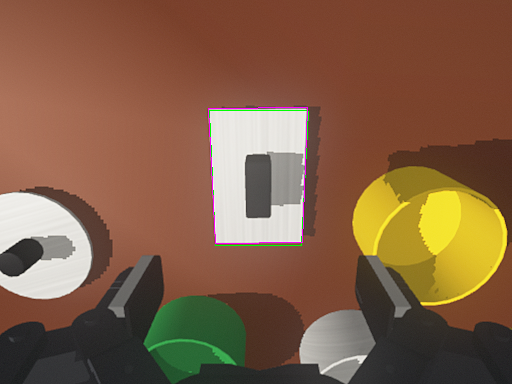

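The wrist view shows the lid at (258,177), with the model outline lying on it. The wrist and top fits agree within about 2 mm, so I'll grasp.

apply_moves --series "0.07 -0.15 3.5 0 0 0 -1; 0 0 3.5 0 0 0 -1; 0 0 3 0 0 0 -1; 0 0 1.5 0 0 0 -1; 0 0 1.1 0 0 0 -1; 0 0 0 0 0 0 0.2; 0 0 0 0 0 0 1; 0 0 0 0 0 0 1; 0 0 0 0 0 0 1; 0 0 0 0 0 0 1"

```text
clock: 2.65
eef_pos: [376.5, 279.1, 35.2]
tcp_rot: [3.141, 0.002, -2.984]
contact_force: [-0.0, 0.3, 0.3]
opening: 0.305
```

apply_moves --series "0 0 0 0 0 0 1; 0 0 0 0 0 0 1; 0 0 0 0 0 0 1; 0 0 0 0 0 0 1; 0 0 -1 0 0 0 1; 0 0 -2 0 0 0 1; 0 0 -2 0 0 0 1; 0 0 -3 0 0 0 1; 0 0 -3 0 0 0 1; 0 0 0 0 0 0 1"

```text
clock: 3.48
eef_pos: [378.4, 280.2, 149.9]
tcp_rot: [3.138, 0.007, -2.985]
contact_force: [1.1, 1.5, -1.2]
opening: 0.226
```

```bash
python3 -c "
from h import *
go(663.2,122.2,150,3.12)"
```

```text
tool rz 0.179  then shift cm [-2.882e+01 -1.518e+01 -1.000e-02] q6~-0.91 (ignoring q1)
tool rz -2.963  then shift cm [ 2.882e+01  1.518e+01 -1.000e-02] q6~-4.06 (ignoring q1)
tool rz 3.320  then shift cm [ 2.882e+01  1.518e+01 -1.000e-02] q6~2.23 (ignoring q1)
```

apply_moves --series "0 0 0 0 0 0.089 1; 0 0 0 0 0 0.09 1; -3 -1.5 0 0 0 0 1; -3.7 -2 0 0 0 0 1; -3.7 -2 0 0 0 0 1; -3.7 -2 0 0 0 0 1; -3.7 -2 0 0 0 0 1; -3.7 -2 0 0 0 0 1; -3.7 -2 0 0 0 0 1; -3.6 -1.7 0 0 0 0 1"

```text
clock: 4.32
eef_pos: [659.9, 119.5, 144.5]
tcp_rot: [-3.141, -0.0, 3.119]
contact_force: [0.3, 0.7, -1.4]
opening: 0.229
```

apply_moves --series "0 0 1 0 0 0 1; 0 0 1 0 0 0 1; 0 0 1 0 0 0 1; 0 0 0 0 0 0 1; 0 0 0 0 0 0 1; 0 0 0 0 0 0 1; 0 0 0 0 0 0 1; 0 0 0 0 0 0 1; 0 0 0 0 0 0 1; 0 0 0 0 0 0 1"

```text
clock: 5.15
eef_pos: [658.6, 121.6, 114.7]
tcp_rot: [3.141, 0.001, 3.12]
contact_force: [-0.8, -0.3, -1.0]
opening: 0.227
```

```bash
python3 -c "
from h import *
print(go(663.2,122.2,80,3.12)['eef_pos'])
c=r.camera_info('wrist'); im=r.grab_frame('wrist')
cv2.polylines(im,[np.round(hull('oblong_tin',663.2,122.2,3.12,c)).astype(int)],True,(0,255,0),1)
cv2.imwrite('pics/w2.png',im)"
```

```text
tool rz 0.000  then shift cm [-0.45  0.07  3.47] q6~-1.37 (ignoring q1)
tool rz -3.142  then shift cm [ 0.45 -0.07  3.47] q6~-4.51 (ignoring q1)
tool rz 3.142  then shift cm [ 0.45 -0.07  3.47] q6~1.77 (ignoring q1)
[658.64057127 121.62675981 114.71219333]
```

View pics/w2.png

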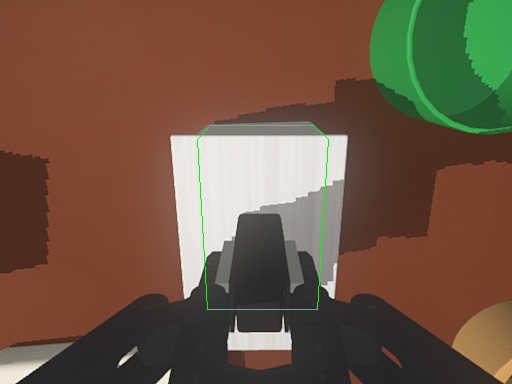

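apply_moves --series "-0.5 0.07 0 0 0 0 1; 0 0 0 0 0 0 1; 0 0 1 0 0 0 1; 0 0 1 0 0 0 1; 0 0 0.7 0 0 0 1; 0 0 0.4 0 0 0 1; 0 0 0.3 0 0 0 1; 0 0 0 0 0 0 1; 0 0 0 0 0 0 1; 0 0 0 0 0 0 1"

```text
clock: 6.03
eef_pos: [663.2, 122.0, 80.4]
tcp_rot: [-3.141, -0.001, 3.12]
contact_force: [-4.0, -1.2, 5.1]
opening: 0.228
```

apply_moves --series "0 0 0 0 0 0 -1; 0 0 0 0 0 0 -1; 0 0 0 0 0 0 -1; 0 0 0 0 0 0 -1; 0 0 -0.5 0 0 0 -1; 0 0 -2 0 0 0 -1; 0 0 -4 0 0 0 -1; 0 0 -2 0 0 0 -1; 2 0.4 0 0 0 0 -1; 3 0.5 0 0 0 0 -1"

```text
clock: 6.87
eef_pos: [616.5, 132.2, 167.8]
tcp_rot: [3.14, 0.006, 3.119]
contact_force: [-0.7, 0.2, -0.6]
opening: 1.002
```

apply_moves --series "3.5 0.6 0 0 0 0 -1; 3.5 0.6 0 0 0 0 -1; 3.5 0.6 0 0 0 0 -1; 2.5 0.5 0 0 0 0 -1; 1 0.2 0 0 0 0 -1; 0 0 0 0 0 0 -1; 0 0 0 0 0 0 -1; 0 0 0 0 0 0 -1; 0 0 0 0 0 0 -1; 0 0 0 0 0 0 -1"

```text
clock: 7.7
eef_pos: [475.5, 160.0, 165.2]
tcp_rot: [3.142, 0.0, 3.119]
contact_force: [0.2, -0.1, 0.1]
opening: 1.002
```

```bash
python3 look.py big_round_lid w3; python3 -c "
from h import *
go(472.8,87.5,35,3.12)
im=r.grab_frame('top'); c=r.camera_info('top'); P=json.load(open('P.json')); x,y,w=P['oblong_tin'][:3]
cv2.polylines(im,[np.round(hull('oblong_lid',x,y,w,c,45)).astype(int)],True,(0,255,0),1)
w=cv2.imread('pics/w3.png'); t=cv2.resize(im[90:210,160:320],(512,384)); cv2.imwrite('pics/w3b.png',cv2.resize(np.vstack([w,t]),(400,600)))"
```

```text
[475.2 160.  165.1] [-3.142  0.     3.119] 7.75
big_round_lid top [4.7279e+02 8.7500e+01 2.1000e-01] wrist [4.70904e+02 8.77790e+01 2.75000e-01 9.39000e-01]
tool rz -0.001  then shift cm [ 0.09 -7.25 13.01] q6~-1.23 (ignoring q1)
tool rz -3.142  then shift cm [-0.09  7.25 13.01] q6~-4.37 (ignoring q1)
tool rz 3.141  then shift cm [-0.09  7.25 13.01] q6~1.91 (ignoring q1)
```

View pics/w3b.png

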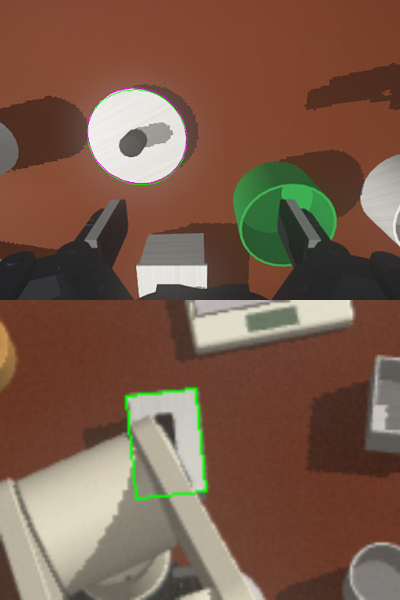

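The oblong lid lies exactly on the predicted seated outline. The big round lid at (137,136) in the wrist view agrees with the top fit.

apply_moves --series "0.18 -2.5 0 0 0 0 -1; 0 -2.5 2 0 0 0 -1; 0 -2.23 3 0 0 0 -1; 0 0 3.5 0 0 0 -1; 0 0 2.5 0 0 0 -1; 0 0 1.2 0 0 0 -1; 0 0 0.8 0 0 0 -1; 0 0 0 0 0 0 0.2; 0 0 0 0 0 0 1; 0 0 0 0 0 0 1"

```text
clock: 8.63
eef_pos: [471.8, 88.1, 36.1]
tcp_rot: [3.141, 0.001, 3.12]
contact_force: [-0.1, 1.2, 0.5]
opening: 0.606
```

apply_moves --series "0 0 0 0 0 0 1; 0 0 0 0 0 0 1; 0 0 0 0 0 0 1; 0 0 0 0 0 0 1; 0 0 -1 0 0 0 1; 0 0 -2 0 0 0 1; 0 0 -2 0 0 0 1; 0 0 -3 0 0 0 1; 0 0 -3 0 0 0 1; 0 0 0 0 0 0 1"

```text
clock: 9.47
eef_pos: [474.0, 88.5, 151.0]
tcp_rot: [3.14, 0.008, 3.12]
contact_force: [1.1, -0.3, -0.4]
opening: 0.262
```

```bash
python3 -c "
from h import *
go(550.7,402.1,130,3.12)"
```

```text
tool rz -0.000  then shift cm [-6.99 31.52  2.1 ] q6~-1.37 (ignoring q1)
tool rz -3.142  then shift cm [  6.99 -31.52   2.1 ] q6~-4.51 (ignoring q1)
tool rz 3.141  then shift cm [  6.99 -31.52   2.1 ] q6~1.77 (ignoring q1)
```

apply_moves --series "-0.4 2 0 0 0 0 1; -0.8 3.7 0 0 0 0 1; -0.8 3.7 0 0 0 0 1; -0.9 3.9 0 0 0 0 1; -0.9 3.9 0 0 0 0 1; -0.9 3.9 0 0 0 0 1; -0.9 3.9 0 0 0 0 1; -0.8 3.5 0 0 0 0 1; -0.7 3 0 0 0 0 1; 0 0 0 0 0 0 1"

```text
clock: 10.3
eef_pos: [549.8, 406.9, 145.8]
tcp_rot: [3.138, 0.002, 3.123]
contact_force: [-0.3, 0.4, -0.2]
opening: 0.263
```

apply_moves --series "0 0 1 0 0 0 1; 0 0 1 0 0 0 1; 0 0 0.5 0 0 0 1; 0 0 0 0 0 0 1; 0 0 0 0 0 0 1; 0 0 0 0 0 0 1; 0 0 0 0 0 0 1; 0 0 0 0 0 0 1; 0 0 0 0 0 0 1; 0 0 0 0 0 0 1"

```text
clock: 11.13
eef_pos: [549.0, 401.4, 120.6]
tcp_rot: [3.141, 0.0, 3.12]
contact_force: [0.4, 0.1, -1.8]
opening: 0.266
```

```bash
python3 -c "
from h import *
s=go(550.7,402.1,87,3.12);print(s['eef_pos'],s['contact_force'],s['opening'])"
```

```text
tool rz -0.000  then shift cm [-0.17  0.08  3.36] q6~-0.92 (ignoring q1)
tool rz -3.142  then shift cm [ 0.17 -0.08  3.36] q6~-4.06 (ignoring q1)
tool rz 3.141  then shift cm [ 0.17 -0.08  3.36] q6~2.22 (ignoring q1)
[548.97730179 401.35865677 120.60841774] [ 0.40462813  0.13584912 -1.78441828] 0.26558901090398235
```

apply_moves --series "-0.17 0.08 0 0 0 0 1; 0 0 0 0 0 0 1; 0 0 1 0 0 0 1; 0 0 1 0 0 0 1; 0 0 0.7 0 0 0 1; 0 0 0.4 0 0 0 1; 0 0 0.35 0 0 0 1; 0 0 0 0 0 0 1; 0 0 0 0 0 0 1; 0 0 0 0 0 0 1"

```text
clock: 11.97
eef_pos: [549.7, 401.5, 86.4]
tcp_rot: [-3.14, -0.002, 3.12]
contact_force: [-6.3, -3.5, 12.4]
opening: 0.261
```

apply_moves --series "0 0 0 0 0 0 -1; 0 0 0 0 0 0 -1; 0 0 0 0 0 0 -1; 0 0 0 0 0 0 -1; 0 0 -0.5 0 0 0 -1; 0 0 -2 0 0 0 -1; 0 0 -3 0 0 0 -1; 0 0 -3 0 0 0 -1; 0 0 -1 0 0 0 -1; 0 0 0 0 0 0 -1"

```text
clock: 12.8
eef_pos: [552.2, 403.3, 184.5]
tcp_rot: [3.138, 0.005, 3.12]
contact_force: [0.4, 0.2, 0.1]
opening: 1.002
```

Run:
```python
from h import *
s=go(558,-386.5,170,3.12); c=r.camera_info("wrist"); im=r.grab_frame("wrist")
P=json.load(open("P.json")); x,y=P["big_round_tin"][:2]
cv2.polylines(im,[np.round(hull('big_round_lid',x,y,0,c,50)).astype(int)],True,(0,255,0),1)
cv2.imwrite("pics/w4.png",im)
```

```text
tool rz -0.000  then shift cm [ -2.29 -78.95   1.45] q6~-0.92 (ignoring q1)
tool rz -3.142  then shift cm [ 2.29 78.95  1.45] q6~-4.06 (ignoring q1)
tool rz 3.141  then shift cm [ 2.29 78.95  1.45] q6~2.22 (ignoring q1)
```

View pics/w4.png

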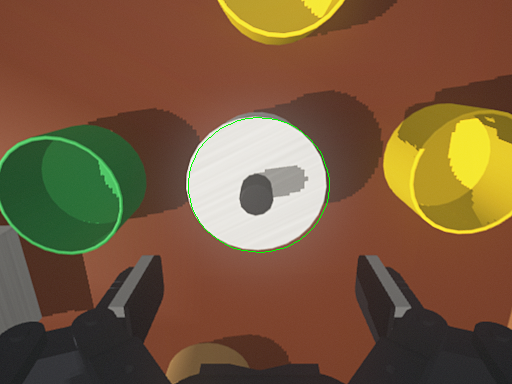

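The big round lid at (258,185) matches the seated outline. Next is the small lid.

apply_moves --series "0 -2 0 0 0 0 -1; 0 -4 0 0 0 0 -1; 0 -4 0 0 0 0 -1; 0 -4 0 0 0 0 -1; 0 -4 0 0 0 0 -1; 0 -4 0 0 0 0 -1; 0 -4 0 0 0 0 -1; 0 -4 0 0 0 0 -1; 0 -4 0 0 0 0 -1; 0 -4 0 0 0 0 -1"

```text
clock: 13.68
eef_pos: [540.7, 20.3, 179.0]
tcp_rot: [-3.141, -0.003, 3.12]
contact_force: [0.5, -0.0, 0.2]
opening: 0.998
```

apply_moves --series "0 -4 0 0 0 0 -1; 0 -4 0 0 0 0 -1; 0 -4 0 0 0 0 -1; 0 -4 0 0 0 0 -1; 0 -4 0 0 0 0 -1; 0 -4 0 0 0 0 -1; 0 -4 0 0 0 0 -1; -1 -4 0.4 0 0 0 -1; -1 -4 0.5 0 0 0 -1; -0.3 -3 0.5 0 0 0 -1"

```text
clock: 14.52
eef_pos: [556.6, -371.1, 164.6]
tcp_rot: [3.141, -0.001, 3.119]
contact_force: [0.3, 0.6, -0.4]
opening: 1.002
```

apply_moves --series "0 -2 0 0 0 0 -1; 0 0 0 0 0 0 -1; 0 0 0 0 0 0 -1; 0 0 0 0 0 0 -1; 0 0 0 0 0 0 -1; 0 0 0 0 0 0 -1; 0 0 0 0 0 0 -1; 0 0 0 0 0 0 -1; 0 0 0 0 0 0 -1; 0 0 0 0 0 0 -1"

```text
clock: 15.35
eef_pos: [556.4, -388.0, 167.0]
tcp_rot: [-3.141, 0.0, 3.12]
contact_force: [0.8, 0.5, 0.2]
opening: 0.998
```

```bash
python3 look.py small_round_lid w5; python3 -c "
from h import *
go(558.1,-386.5,35,3.12)"
```

```text
[ 556.4 -388.1  167. ] [-3.141  0.     3.12 ] 15.4
small_round_lid top [ 558.07 -386.53    0.  ] wrist [ 5.55281e+02 -3.86822e+02  2.98000e-01  9.87000e-01]
tool rz 0.000  then shift cm [-0.16  0.16 13.2 ] q6~-2.16 (ignoring q1)
tool rz -3.142  then shift cm [ 0.16 -0.16 13.2 ] q6~-5.30 (ignoring q1)
tool rz 3.142  then shift cm [ 0.16 -0.16 13.2 ] q6~0.98 (ignoring q1)
```

apply_moves --series "0 0.14 2 0 0 0 -1; 0 0 3.5 0 0 0 -1; 0 0 3.5 0 0 0 -1; 0 0 2.2 0 0 0 -1; 0 0 1.2 0 0 0 -1; 0 0 0.8 0 0 0 -1; 0 0 0 0 0 0 -1; 0 0 0 0 0 0 0.2; 0 0 0 0 0 0 1; 0 0 0 0 0 0 1"

```text
clock: 16.23
eef_pos: [557.3, -387.5, 36.5]
tcp_rot: [-3.14, 0.002, 3.12]
contact_force: [-0.8, -0.6, -0.1]
opening: 0.604
```

apply_moves --series "0 0 0 0 0 0 1; 0 0 0 0 0 0 1; 0 0 0 0 0 0 1; 0 0 0 0 0 0 1; 0 0 -1 0 0 0 1; 0 0 -2 0 0 0 1; 0 0 -3 0 0 0 1; 0 0 -3 0 0 0 1; 0 0 -4 0 0 0 1; 0 0 0 0 0 0 1"

```text
clock: 17.07
eef_pos: [559.7, -389.2, 173.6]
tcp_rot: [-3.135, 0.01, 3.12]
contact_force: [1.7, -1.3, 0.3]
opening: 0.266
```

```bash
python3 -c "
from h import *
go(482.1,-90.7,160,3.12)"
```

```text
tool rz -0.000  then shift cm [ 8.4  29.67  1.36] q6~-2.16 (ignoring q1)
tool rz -3.142  then shift cm [ -8.4  -29.67   1.36] q6~-5.30 (ignoring q1)
tool rz 3.141  then shift cm [ -8.4  -29.67   1.36] q6~0.98 (ignoring q1)
```

apply_moves --series "0.5 2 0 0 0 0 1; 1 3.5 0 0 0 0 1; 1 3.7 0 0 0 0 1; 1 3.7 0 0 0 0 1; 1 3.7 0 0 0 0 1; 1 3.7 0 0 0 0 1; 1 3.5 0 0 0 0 1; 1 3.5 0 0 0 0 1; 0.7 2.2 0 0 0 0 1; 0 0 0 0 0 0 1"

```text
clock: 17.9
eef_pos: [478.9, -86.6, 165.1]
tcp_rot: [3.14, -0.001, 3.122]
contact_force: [-0.7, -0.2, -1.7]
opening: 0.266
```

apply_moves --series "0 0 0.5 0 0 0 1; 0 0 0.5 0 0 0 1; 0 0 0.5 0 0 0 1; 0 0 0 0 0 0 1; 0 0 0 0 0 0 1; 0 0 0 0 0 0 1; 0 0 0 0 0 0 1; 0 0 0 0 0 0 1; 0 0 0 0 0 0 1; 0 0 0 0 0 0 1"

```text
clock: 18.73
eef_pos: [480.9, -90.2, 149.9]
tcp_rot: [-3.142, 0.0, 3.12]
contact_force: [-0.0, 0.4, -2.1]
opening: 0.264
```

```bash
python3 -c "
from h import *
s=go(482.1,-90.7,111,3.12);print(s['eef_pos'],s['contact_force'],s['opening'])
c=r.camera_info('wrist'); im=r.grab_frame('wrist')
cv2.polylines(im,[np.round(hull('small_round_tin',482.1,-90.7,0,c)).astype(int)],True,(0,255,0),1)
cv2.imwrite('pics/w6.png',im)"
```

```text
tool rz -0.000  then shift cm [-0.12 -0.05  3.89] q6~-1.74 (ignoring q1)
tool rz -3.142  then shift cm [0.12 0.05 3.89] q6~-4.88 (ignoring q1)
tool rz 3.141  then shift cm [0.12 0.05 3.89] q6~1.40 (ignoring q1)
[480.86842611 -90.19125439 149.91662698] [-0.00228689  0.41090538 -2.05518428] 0.2637127733948899
```

View pics/w6.png

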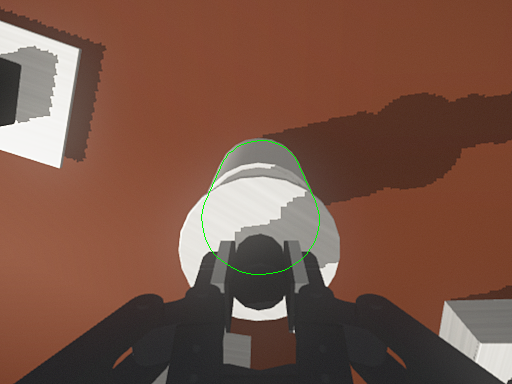

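apply_moves --series "-0.12 -0.05 0 0 0 0 1; 0 0 0 0 0 0 1; 0 0 1 0 0 0 1; 0 0 1 0 0 0 1; 0 0 0.9 0 0 0 1; 0 0 0.5 0 0 0 1; 0 0 0.5 0 0 0 1; 0 0 0 0 0 0 1; 0 0 0 0 0 0 1; 0 0 0 0 0 0 1"

```text
clock: 19.62
eef_pos: [481.9, -90.7, 110.5]
tcp_rot: [3.142, -0.0, 3.12]
contact_force: [-0.1, 0.1, -0.5]
opening: 0.263
```

apply_moves --series "0 0 0.1 0 0 0 1; 0 0 0 0 0 0 1; 0 0 0 0 0 0 -1; 0 0 0 0 0 0 -1; 0 0 0 0 0 0 -1; 0 0 0 0 0 0 -1; 0 0 -0.5 0 0 0 -1; 0 0 -2 0 0 0 -1; 0 0 -3 0 0 0 -1; 0 0 -2 0 0 0 -1"

```text
clock: 20.45
eef_pos: [482.2, -90.7, 186.7]
tcp_rot: [-3.142, 0.0, 3.12]
contact_force: [0.8, 0.1, 0.5]
opening: 0.998
```

apply_moves --series "0 0 -0.5 0 0 0.1 -1; 0 0 0 0 0 0.1 -1; 0 0 0 0 0 0.108 -1; 0 0 0 0 0 0 -1; 0 0 0 0 0 0 -1; 0 0 0 0 0 0 -1; 0 0 0 0 0 0 -1; 0 0 0 0 0 0 -1; 0 0 0 0 0 0 -1; 0 0 0 0 0 0 -1"

```text
clock: 21.28
eef_pos: [482.0, -90.7, 189.7]
tcp_rot: [-3.142, -0.0, 2.812]
contact_force: [0.1, 0.9, 0.0]
opening: 1.002
```

Run:
```python
from h import *
s=go(404.1,-279,165,2.812); c=r.camera_info("wrist"); im=r.grab_frame("wrist"); print(s["eef_pos"])
P=json.load(open("P.json")); x,y=P["small_round_tin"][:2]
cv2.polylines(im,[np.round(hull('small_round_lid',x,y,0,c,75)).astype(int)],True,(0,255,0),1)
cv2.imwrite("pics/w7.png",im)
```

```text
tool rz 0.000  then shift cm [  1.27 -20.34   2.47] q6~-1.43 (ignoring q1)
tool rz -3.141  then shift cm [-1.27 20.34  2.47] q6~-4.57 (ignoring q1)
tool rz 3.142  then shift cm [-1.27 20.34  2.47] q6~1.71 (ignoring q1)
[481.97794066 -90.67241926 189.72578587]
```

View pics/w7.png

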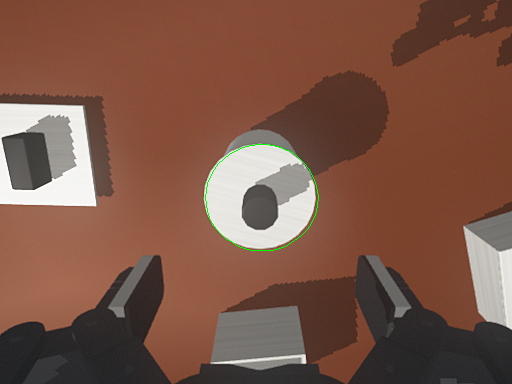

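The small lid at (261,197) matches the seated outline. The square lid's bar runs along its x as assumed. Moving there now.

apply_moves --series "0.2 -2 0 0 0 0 -1; 0.2 -3.5 0 0 0 0 -1; 0.2 -3.5 0 0 0 0 -1; 0.2 -3.5 0.5 0 0 0 -1; 0.2 -3.5 1 0 0 0 -1; 0.3 -2.8 1 0 0 0 -1; 0 -1.5 0 0 0 0 -1; 0 0 0 0 0 0 -1; 0 0 0 0 0 0 -1; 0 0 0 0 0 0 -1"

```text
clock: 22.17
eef_pos: [404.2, -278.0, 164.9]
tcp_rot: [3.141, 0.0, 2.812]
contact_force: [0.5, -0.2, -0.3]
opening: 1.001
```

```bash
python3 look.py square_lid w8; python3 -c "
from h import *
go(403.1,-279,35,2.812)"
```

```text
[ 404.4 -277.8  165. ] [3.141 0.    2.812] 22.2167
square_lid top [ 404.09 -279.05    1.24] wrist [ 402.49  -277.879    1.219    0.928]
tool rz 0.000  then shift cm [ 0.08 -0.16 13.  ] q6~-1.85 (ignoring q1)
tool rz -3.141  then shift cm [-0.08  0.16 13.  ] q6~-4.99 (ignoring q1)
tool rz 3.142  then shift cm [-0.08  0.16 13.  ] q6~1.30 (ignoring q1)
```

View pics/w8.png

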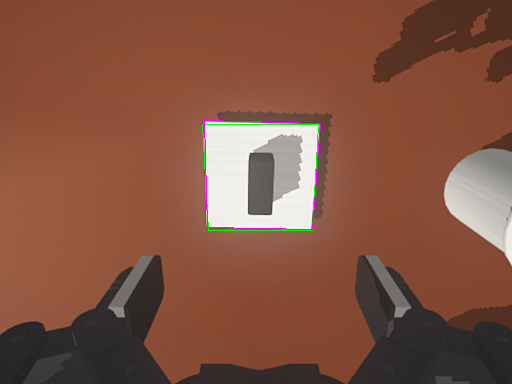

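The lid sits at (261,176) with its bar aligned to the tool, so I'll grasp it.

apply_moves --series "0.08 -0.12 2 0 0 0 -1; 0 0 3.5 0 0 0 -1; 0 0 3.5 0 0 0 -1; 0 0 2 0 0 0 -1; 0 0 1.2 0 0 0 -1; 0 0 0.8 0 0 0 -1; 0 0 0 0 0 0 -1; 0 0 0 0 0 0 0.2; 0 0 0 0 0 0 1; 0 0 0 0 0 0 1"

```text
clock: 23.05
eef_pos: [403.6, -279.7, 35.8]
tcp_rot: [-3.141, 0.002, 2.812]
contact_force: [-0.4, -0.4, -0.1]
opening: 0.603
```

apply_moves --series "0 0 0 0 0 0 1; 0 0 0 0 0 0 1; 0 0 0 0 0 0 1; 0 0 0 0 0 0 1; 0 0 -1 0 0 0 1; 0 0 -2 0 0 0 1; 0 0 -3 0 0 0 1; 0 0 -3 0 0 0 1; 0 0 -4 0 0 0 1; 0 0 -1 0 0 0 1"

```text
clock: 23.88
eef_pos: [404.7, -280.8, 180.5]
tcp_rot: [-3.14, 0.007, 2.812]
contact_force: [1.3, -1.3, -0.6]
opening: 0.224
```

```bash
python3 -c "
from h import *
go(680.1,-155.6,160,2.945)"
```

```text
tool rz -0.133  then shift cm [-24.56  17.66   2.05] q6~-1.98 (ignoring q1)
tool rz -3.275  then shift cm [ 24.56 -17.66   2.05] q6~-5.13 (ignoring q1)
tool rz 3.008  then shift cm [ 24.56 -17.66   2.05] q6~1.16 (ignoring q1)
```

apply_moves --series "0 0 0 0 0 -0.067 1; 0 0 0 0 0 -0.066 1; -2 1.4 0 0 0 0 1; -3.2 2.3 0 0 0 0 1; -3.3 2.4 0 0 0 0 1; -3.3 2.4 0 0 0 0 1; -3.3 2.4 0 0 0 0 1; -3.3 2.4 0 0 0 0 1; -3.2 2.3 0 0 0 0 1; -2 1.4 0 0 0 0 1"

```text
clock: 24.72
eef_pos: [670.5, -156.7, 175.0]
tcp_rot: [3.141, 0.001, 2.946]
contact_force: [-0.3, 0.0, -0.9]
opening: 0.226
```

apply_moves --series "-0.9 0.6 1 0 0 0 1; 0 0 1 0 0 0 1; 0 0 1 0 0 0 1; 0 0 1 0 0 0 1; 0 0 0 0 0 0 1; 0 0 0 0 0 0 1; 0 0 0 0 0 0 1; 0 0 0 0 0 0 1; 0 0 0 0 0 0 1; 0 0 0 0 0 0 1"

```text
clock: 25.55
eef_pos: [677.7, -154.9, 135.4]
tcp_rot: [-3.142, 0.001, 2.945]
contact_force: [0.0, 0.7, -0.3]
opening: 0.227
```

```bash
python3 -c "
from h import *
s=go(680.1,-155.6,96,2.945);print(s['eef_pos'],s['contact_force'],s['opening'])
c=r.camera_info('wrist'); im=r.grab_frame('wrist')
cv2.polylines(im,[np.round(hull('square_tin',680.1,-155.6,2.945,c)).astype(int)],True,(0,255,0),1)
cv2.imwrite('pics/w9.png',im)"
```

```text
tool rz -0.000  then shift cm [-0.25 -0.02  3.94] q6~-1.60 (ignoring q1)
tool rz -3.142  then shift cm [0.25 0.02 3.94] q6~-4.74 (ignoring q1)
tool rz 3.141  then shift cm [0.25 0.02 3.94] q6~1.54 (ignoring q1)
[ 677.70246743 -154.88387414  135.4449153 ] [ 0.02294774  0.67092279 -0.3323615 ] 0.22730033433297533
```

View pics/w9.png

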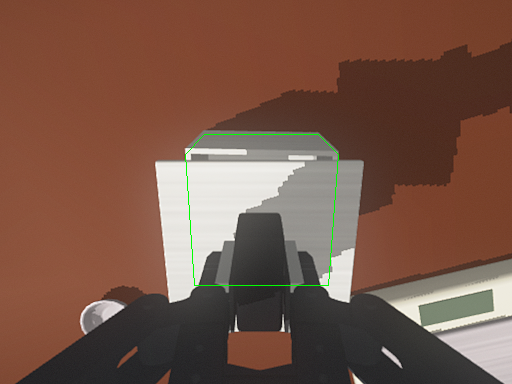

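apply_moves --series "-0.22 0 0 0 0 0 1; 0 0 0 0 0 0 1; 0 0 1 0 0 0 1; 0 0 1 0 0 0 1; 0 0 0.9 0 0 0 1; 0 0 0.6 0 0 0 1; 0 0 0.45 0 0 0 1; 0 0 0 0 0 0 1; 0 0 0 0 0 0 1; 0 0 0 0 0 0 1"

```text
clock: 26.43
eef_pos: [679.2, -155.0, 95.4]
tcp_rot: [3.142, -0.001, 2.945]
contact_force: [-3.5, 0.3, 6.1]
opening: 0.223
```

Contact is light and at the expected seat height. I'll release, retreat and make a final check.

apply_moves --series "0 0 0 0 0 0 -1; 0 0 0 0 0 0 -1; 0 0 0 0 0 0 -1; 0 0 0 0 0 0 -1; 0 0 -0.5 0 0 0 -1; 0 0 -2 0 0 0 -1; 0 0 -3 0 0 0 -1; 0 0 -4 0 0 0 -1; 0 0 -2 0 0 0 -1; 0 0 0 0 0 0 -1"

```text
clock: 27.27
eef_pos: [682.6, -155.8, 216.8]
tcp_rot: [-3.141, 0.009, 2.945]
contact_force: [1.6, -0.3, 1.0]
opening: 0.996
```

apply_moves --series "2 -1 0 0 0 0 -1; 3 -2 0 0 0 0 -1; 3 -2.5 0 0 0 0 -1; 3 -2.5 0 0 0 0 -1; 3 -2.5 0 0 0 0 -1; 3 -2.5 0 0 0 0 -1; 3 -2.5 0 0 0 0 -1; 2 -2 0 0 0 0 -1; 2 -2 0 0 0 0 -1; 0 0 0 0 0 0 -1"

```text
clock: 28.1
eef_pos: [402.3, -300.9, 210.0]
tcp_rot: [-3.141, -0.002, 2.943]
contact_force: [0.1, -0.8, 0.1]
opening: 1.002
```

apply_moves --series "0 0 0 0 0 0 -1; 0 0 0 0 0 0 -1; 0 0 0 0 0 0 -1; 0 0 0 0 0 0 -1; 0 0 0 0 0 0 -1; 0 0 0 0 0 0 -1; 0 0 0 0 0 0 -1; 0 0 0 0 0 0 -1; 0 0 0 0 0 0 -1; 0 0 0 0 0 0 -1"

```text
clock: 28.93
eef_pos: [406.2, -299.4, 210.3]
tcp_rot: [3.142, -0.0, 2.945]
contact_force: [0.6, -0.3, -0.2]
opening: 0.997
```

Run:
```python
from h import *
P=json.load(open("P.json")); rim=dict(big_round=60,small_round=85,square=70,oblong=55)
c=r.camera_info("top"); im=r.grab_frame("top"); c2=r.camera_info("scene"); im2=r.grab_frame("scene")
hsv=cv2.cvtColor(im,cv2.COLOR_BGR2HSV); mask=(hsv[...,1]<60)&(hsv[...,2]>150)
for n,h in rim.items():
    x,y,w=P[n+"_tin"][:3]
    f=fit(n+"_lid",mask,proj(np.array([[x,y,h]]),c)[0],c,h-10); print(n,"tin",np.round([x,y,w],2),"lid",np.round(f,2))
    for i,k in ((im,c),(im2,c2)): cv2.polylines(i,[np.round(hull(n+"_lid",x,y,w,k,h-10)).astype(int)],True,(0,255,0),1)
a=cv2.resize(im[60:300,40:440],(500,300),interpolation=cv2.INTER_CUBIC); b=cv2.resize(im2[120:270,160:410],(500,300),interpolation=cv2.INTER_CUBIC)
cv2.imwrite("pics/end.png",np.vstack([a,b]))
s=r.sense(); print(s["clock"],s["eef_pos"],s["contact_force"])
```

```text
big_round tin [5.507e+02 4.021e+02 8.000e-02] lid [5.5116e+02 3.9995e+02 3.1000e-01 9.2000e-01]
small_round tin [ 4.8209e+02 -9.0700e+01 -1.3000e-01] lid [ 4.8257e+02 -9.1410e+01 -5.0000e-02  9.6000e-01]
square tin [ 680.07 -155.57    1.37] lid [ 680.83 -155.69    1.37    0.97]
oblong tin [663.18 122.2    3.12] lid [ 6.6499e+02  1.2152e+02 -1.0000e-02  9.6000e-01]
29.0333 [ 406.16793313 -299.44769242  210.30399568] [-0.17389499  0.77890295 -0.09853747]
```

View pics/end.png

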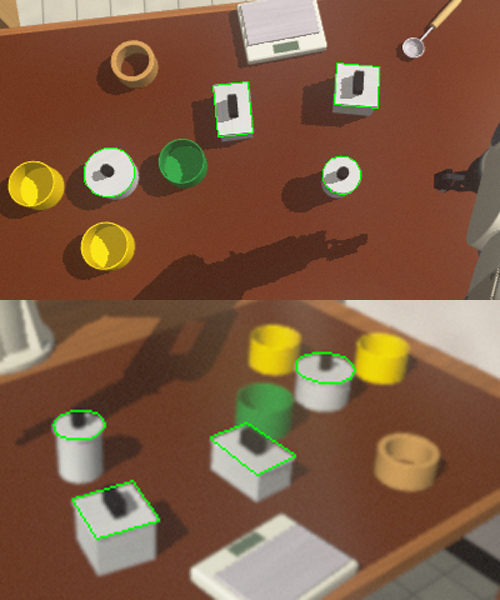

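In both views all four lids lie on their predicted seated outlines, level and centred within about 2 mm.

```bash
python3 -c "
from rig import r
print(r.sign_off())"
```

```text
the job is handed in; nothing more can be done
None
```

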